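# Load the breakfast caddy

### The job

Load the wooden caddy for the breakfast table, each thing upright in the bay with the liner of its own colour: white shaker on white, black shaker on black, red canister on red. Once the red canister stands in its bay, stack the yellow canister on it with the yellow one's lug fully down in the red one's notch, so that it sits flush. Leave the blue canister and the wooden shaker where they stand.

Things in the scene. Friction and masses are not known exactly. Their poses are not given: they have to be found in the camera images.
- red_can_c (a point): loose red stacking canister, 78 mm tall, about 0.16 kg: steel foot 40 mm across, 6 mm high, chamfered, with one lug 11 mm wide reaching 27 mm from the axis; painted body 56 mm across from 6 to 70 mm up; steel rim 8 mm high, 45 mm across inside, with one notch 16 mm wide right above the lug and a black dot beside it. Point: on the axis, half-way up (39 mm); x towards notch and lug, z up. Any yaw will do in its bay
- yellow_can_c (a point): loose yellow stacking canister, of the red one's shape and size; point and axes likewise. Seated, its foot is inside the red rim with 2.5 mm play all round and its lug in the red notch (2.5 mm play each side): both notches point the same way and its point is 72 mm above the red one's. With the lug on the rim it stands up to 6 mm too high or leans
- blue_can_c (a point): blue stacking canister of the red one's shape and size, loose; to be left alone. Point and axes as the red one's
- white_shaker_c (a point): white shaker, loose: 50 mm across up to height 62 mm, shoulder of the same colour and a steel cap 33 mm across above, 86 mm tall, about 0.14 kg, round, any yaw. Point: its centre, 43 mm above its underside; z up
- black_shaker_c (a point): black shaker, loose: 50 mm across up to height 62 mm, shoulder of the same colour and a steel cap 33 mm across above, 86 mm tall, about 0.14 kg, round, any yaw. Point: its centre, 43 mm above its underside; z up
- wood_shaker_c (a point): brown wooden shaker, loose, to be left alone: 50 mm across up to height 62 mm, shoulder of the same colour and a steel cap 33 mm across above, 86 mm tall, about 0.14 kg, round, any yaw. Point: its centre, 43 mm above its underside; z up
- caddy: pale wooden caddy, does not move: 96 mm (x) by 288 mm (y), with a thin grip standing out 15 mm at either end. Three bays in a row, centres at y = -96, 0 and +96 mm, each 80 by 80 mm inside; floor 6 mm thick; walls and dividers reach 22 mm above the counter, outer walls 8 mm, dividers 16 mm thick. Origin: centre of its underside; z up
- red_liner: red liner, square, 79 mm, 2 mm thick, filling the floor of one bay of the caddy (which bay varies); does not move. Origin: centre of its underside, 6 mm above the counter; things stand on its top, 8 mm up; x and y as the caddy's
- white_liner: white liner, square, 79 mm, 2 mm thick, filling the floor of one bay of the caddy (which bay varies); does not move. Origin: centre of its underside, 6 mm above the counter; things stand on its top, 8 mm up; x and y as the caddy's
- black_liner: black liner, square, 79 mm, 2 mm thick, filling the floor of one bay of the caddy (which bay varies); does not move. Origin: centre of its underside, 6 mm above the counter; things stand on its top, 8 mm up; x and y as the caddy's
Things that resemble listed ones, but are neither listed nor needed, are in the scene too. Leave any green look-alike of the part that bears white_shaker_c alone.

How it is judged:
On the way, in this order (a step that is already met when the one before it is completed fails the run):
1. the red canister stands upright in the bay with the red liner (horizontal distance between red_can_c and red_liner below 0.019 m and z of red_can_c in the frame of red_liner between 0.037 and 0.045 m and angle between red_can_c's own z axis and vertical below 0.1 rad and contact force between red_can and the fingers below 0.1 N), for 0.2 s.
2. the yellow canister is seated on the red one, its lug in the notch (horizontal distance between red_can_c and red_liner below 0.019 m and z of red_can_c in the frame of red_liner between 0.037 and 0.045 m and angle between each of red_can_c, yellow_can_c's own z axis and vertical below 0.1 rad and horizontal distance between yellow_can_c and red_can_c below 0.006 m and z of yellow_can_c in the frame of red_can_c between 0.0695 and 0.0745 m and angle between the x axis of yellow_can_c and the x axis of red_can_c, either way round below 0.26 rad), for 0.2 s.
At the end, for the whole second after the job is handed in: Red canister (within 19 mm) and white and black shakers (23 mm) stand in the bays of their colour; yellow seated on red: 6 mm, 69.5 to 74.5 mm higher, notches in line to 0.26 rad; all upright to 0.1 rad and at rest; blue canister and wooden shaker within 40 mm of their start (all of step 2 and horizontal distance between white_shaker_c and white_liner below 0.023 m and z of white_shaker_c in the frame of white_liner between 0.041 and 0.049 m and angle between each of white_shaker_c, black_shaker_c's own z axis and vertical below 0.1 rad and horizontal distance between black_shaker_c and black_liner below 0.023 m and z of black_shaker_c in the frame of black_liner between 0.041 and 0.049 m and distance of each of blue_can_c, wood_shaker_c from where it was at the start of the episode below 0.04 m and linear speed of each of red_can, yellow_can, white_shaker, black_shaker below 0.03 m/s); the robot touches nothing.
It fails at once if the blue canister is moved more than 40 mm (distance of blue_can_c from where it was at the start of the episode above 0.04 m).
It fails at once if the wooden shaker is moved more than 40 mm (distance of wood_shaker_c from where it was at the start of the episode above 0.04 m).
It also fails if it takes over 128 s, if anything falls off the work surface, if the arm or the gripper's body presses on something with over 40 N, if the wrist force passes 120 N, or if a joint passes its speed limit or range.

### The arm

A 6-joint arm with a two-finger parallel gripper is mounted at the origin on the work surface. World frame = base frame: x ahead of the robot, y to its left, z up, the work surface at z = 0. Lengths are in m, angles in rad, forces in N, time in s.
With the tool pointing down it reaches from about 0.275 to 0.725 m from the base axis. Payload 5.6 kg.
Tool frame: the origin (TCP) lies midway between the tips of the shut fingers; the grasp point (between the pads) lies 19 mm behind it; z points along the fingers, y is the line along which they close (so a half turn about z gives the same grasp; the last joint's range is limited). The gripper opens to 85 mm and grips with 20 to 120 N. Pads are 22 mm wide; open, the fingers measure 114 mm over their backs; the gripper's body (76 mm by 85 mm) begins 54 mm behind the grasp point. The pads swing forward as they close: fully open they stand 13 mm farther back than shut.
Start: joints at [1.48, 0.255, 0.108, 0, -1.424, -0.285], TCP at [0.202, 0.512, 0.21] pointing down, gripper open.
Joint ranges: [-2.95, 2.95], [-1.21, 1.97], [-1.09, 1.5], [-2.87, 1.71], [-2.94, -0.07], [-3.05, 3.05]. Speed limits (rad/s): [2.57, 2.57, 3.14, 3.14, 3.14, 3.14].

### API

Orientations are given as a 3x3 rotation matrix whose columns are the frame's x, y, z axes.
In Python, from workcell import bot, hand, sensors, snapshot, workorder gives the robot as it stands. Calls block until the motion is done:
- bot.reach(position, orientation): joint-space move of the TCP to a pose.
- bot.movel(position, orientation=None, v=0.15): straight line of the TCP; orientation=None keeps the orientation; v is the mean speed in m/s.
- bot.move_j(angles): joint-space move.
- hand.command_gripper(opening, strength=None): opening from 0.0 (shut) to 1.0 (fully open); strength is the grip in N (None keeps the last); returns when the fingers have stopped.
- bot.dwell(seconds).
- bot.ik(position, orientation): joint angles nearest the present ones, or None.
- sensors.sense(): the state.
- snapshot(name): name is "side" or "top"; returns a dict with "img" (480x640x3 uint8, red, green, blue), "vfov" (degrees; the focal length in pixels is half the picture's height over the tangent of half this angle, whatever the lens; pixels are square), "cx", "cy" (the principal point, pixels), "rvec" (rotation vector, rad) and "tvec" (3), from world to camera coordinates, as OpenCV has them. Camera axes: x right, y down, z forward; pixel columns grow to the right and rows downward; lengths in m; the calibration is good to about 2 mm. A picture is of the moment at which its call begins. There is no depth.
A pose or a line that the arm cannot do raises bot.PlanningError and nothing moves.
- workorder.job_done(): hands the job in; it is judged then, once.
The state is a dict: "time_s": time; "joints": joint angles; "joint_vel": joint speeds; "effort": joint torques, N m; "ee_pos": TCP position; "ee_rot": TCP orientation; "force": force on the tool from outside, world axes, zero at the start; "wrist_torque": the same for the moment, N m; "opening": opening from 0.0 (shut) to 1.0 (fully open); "grasp_force": force on a finger pad.
Only numpy, scipy, OpenCV 4.12 (cv2) and the standard library are available. Lean on these libraries where they do the work, as an engineer would, in place of code of your own. Each camera call takes 0.05 s, during which the arm holds its last target. There are 200 camera calls.

## Working session

There is one attempt and no reset: what is moved stays moved. The work goes in short steps, each a Python script; the robot and the scene stay as the last script left them, time stands still between calls to the robot, and variables do not carry over. Pictures are saved under pics/ and viewed, at most 14 in all, crops included, and the job is handed in when it is done.

```bash
ls; mkdir -p pics
python3 - <<'E'
from workcell import bot, hand, sensors, snapshot
import cv2
for n in("side","top"):
    s=snapshot(n); cv2.imwrite(f"pics/{n}0.png",s["img"][:,:,::-1]); print(n,{k:v for k,v in s.items() if k!="img"})
print(sensors.sense())
E
```

```text
pics
side {'vfov': 51.37939664686539, 'cx': 317.10375356357156, 'cy': 236.91664433129733, 'rvec': array([ 0.19507609, -2.75369249,  1.40596634]), 'tvec': array([0.51975865, 0.08668932, 0.93399678])}
top {'vfov': 55.56219525912117, 'cx': 315.9553185706637, 'cy': 241.58529925391085, 'rvec': array([ 2.11966297, -2.13048661,  0.22300231]), 'tvec': array([-0.01093588,  0.5232056 ,  0.80547992])}
{'time_s': 0.1, 'joints': array([ 1.47962332e+00,  2.55673340e-01,  1.07169317e-01, -4.12522118e-04,
       -1.42392515e+00, -2.84598033e-01]), 'joint_vel': array([-1.06815183e-04, -1.36706906e-04,  3.34642973e-03,  1.11540014e-03,
       -1.27456315e-03, -1.13727825e-05]), 'effort': array([-2.80808599e-03, -3.87600982e+01,  2.38474989e+01,  5.37794575e+00,
       -3.73242830e-03,  3.19819947e-06]), 'ee_pos': array([0.20162428, 0.51120256, 0.20920939]), 'ee_rot': array([[ 9.30202675e-01, -3.67045877e-01, -5.55050120e-04],
       [-3.67046290e-01, -9.30201320e-01, -1.58889782e-03],
       [ 6.68900391e-05,  1.68172609e-03, -9.99998584e-01]]), 'force': array([0.11279355, 0.93613246, 0.09448934]), 'wrist_torque': array([-0.0107232 , -0.03480883, -0.01257812]), 'grasp_force': 0.0, 'opening': 0.9989982263294366}
```

View pics/side0.png

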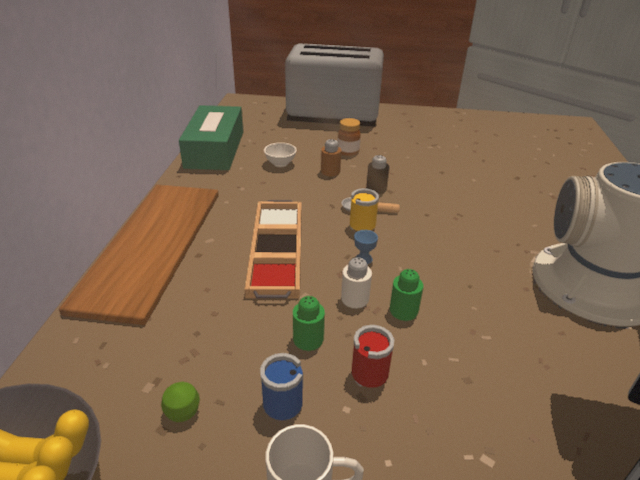

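View pics/top0.png

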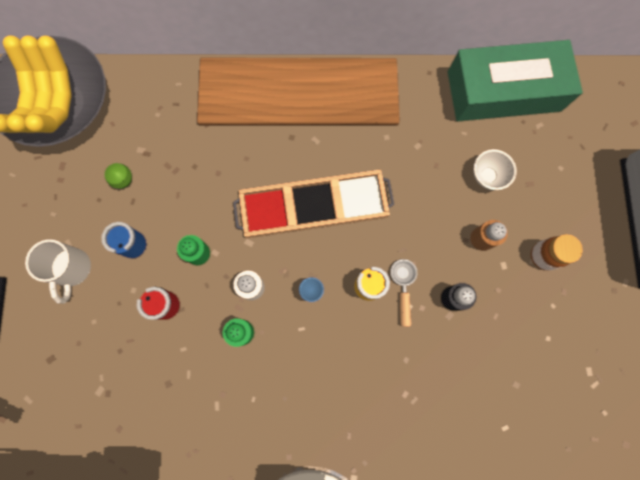

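The side view shows the red can at (372,357), yellow at (364,211), white shaker at (357,283) and black shaker at (378,175). The top view shows red at (155,303), yellow at (373,284), white at (247,285), black at (461,296), wood at (490,235) and blue at (120,238). The bays are red (265,210), black (314,203) and white (360,197). Next I'll zoom in on the can rims.

Run:
```python
import cv2,numpy as np
s=cv2.imread("pics/side0.png");t=cv2.imread("pics/top0.png")
def c(im,u,v,r=25): return cv2.resize(im[v-r:v+r,u-r:u+r],(250,250),interpolation=cv2.INTER_CUBIC)
cv2.imwrite("pics/crops.png",np.vstack([np.hstack([c(t,155,303),c(t,373,284),c(t,247,285)]),np.hstack([c(s,372,345),c(s,364,205),c(s,357,270)])]))
```

```text
(no output)
```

View pics/crops.png

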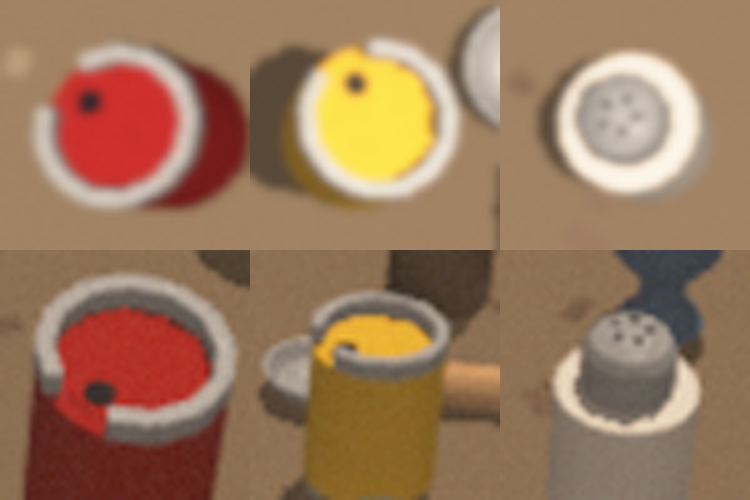

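The rim gaps and dots are clear. In the top view red's notch points up-left at about (143,295), and yellow's notch points up-left at about (367,271). Next are the helpers and measurements.

```bash
cat > lib.py <<'E'
import cv2, numpy as np
from scipy.optimize import least_squares, minimize_scalar
from workcell import bot, hand, sensors, snapshot
def views(): return {n:snapshot(n) for n in("side","top")}
def cam(s):
    f=s["img"].shape[0]/2/np.tan(np.radians(s["vfov"])/2)
    K=np.array([[f,0,s["cx"]],[0,f,s["cy"]],[0,0,1]])
    R=cv2.Rodrigues(np.array(s["rvec"]))[0]; return K,R,np.array(s["tvec"])
def proj(s,P):
    K,R,t=cam(s); q=K@(R@np.array(P)+t); return q[:2]/q[2]
def onplane(s,px,h):
    K,R,t=cam(s); px=np.atleast_2d(px).astype(float)
    d=(R.T@np.linalg.inv(K)@np.c_[px,np.ones(len(px))].T).T; o=-R.T@t
    return o[:2]+d[:,:2]*((h-o[2])/d[:,2])[:,None]
def tri(vs,pa,pb):
    """side pixel pa, top pixel pb -> 3D point, ray gap"""
    P=[np.c_[cam(vs[n])[1],cam(vs[n])[2]] for n in("side","top")]
    u=[cv2.undistortPoints(np.array(p,float).reshape(1,1,2),cam(vs[n])[0],None).reshape(2,1) for n,p in(("side",pa),("top",pb))]
    X=cv2.triangulatePoints(P[0],P[1],u[0],u[1]); return (X[:3]/X[3]).ravel()
def hsv(s): return cv2.cvtColor(s["img"],cv2.COLOR_RGB2HSV).astype(int)
def blob(mask,seed,r):
    m=mask.astype(np.uint8); k=np.zeros_like(m); cv2.circle(k,tuple(int(round(x)) for x in seed),r,1,-1)
    n,l,st,c=cv2.connectedComponentsWithStats(m*k,connectivity=8)
    i=1+np.argmax(st[1:,4]); ys,xs=np.where(l==i); return np.c_[xs,ys]
def rim(s,seed,h,r=24):
    """steel rim ring: circle fitted on plane h -> centre, mean radius, notch yaw"""
    H=hsv(s); px=blob((H[...,1]<70)&(H[...,2]>90),seed,r)
    q=onplane(s,px,h)
    f=lambda p:np.hypot(*(q-p[:2]).T)-p[2]
    p=least_squares(f,[*q.mean(0),.025],loss="soft_l1",f_scale=.003).x
    a=np.sort(np.arctan2(*(q-p[:2]).T[::-1])); g=np.diff(np.r_[a,a[0]+2*np.pi]); i=g.argmax()
    y=a[i]+g[i]/2
    return p[:2],p[2],(y+np.pi)%(2*np.pi)-np.pi,g[i]
def Rz(yaw): # yaw of the tool's closing line (tool y), pointing down
    y=np.array([np.cos(yaw),np.sin(yaw),0]); z=np.array([0,0,-1.]); return np.c_[np.cross(y,z),y,z]
E
cat > m1.py <<'E'
from lib import *
vs=views()
for name,sd,tp in(("red",(372,340),(154,303)),("yellow",(364,201),(373,283)),("blue",(282,370),(120,238))):
    g=lambda h:[rim(vs["side"],sd,h),rim(vs["top"],tp,h)]
    h=minimize_scalar(lambda h:np.hypot(*(g(h)[0][0]-g(h)[1][0])),bounds=(.04,.12),method="bounded").x
    print(name,"h",h.round(4),*[ (x[0].round(4),round(x[1],4),round(x[2],3),round(x[3],2)) for x in g(h)])
    print("  at .078:",*[ (x[0].round(4),round(x[1],4),round(x[2],3)) for x in g(.078)])
def quad(px): # centre of liner by its min-area rectangle
    return cv2.minAreaRect(px.astype(np.float32))
H={n:hsv(vs[n]) for n in vs}
mk={"red":lambda H:(H[...,1]>180)&((H[...,0]<8)|(H[...,0]>172))&(H[...,2]>90),
    "black":lambda H:H[...,2]<65,"white":lambda H:(H[...,1]<60)&(H[...,2]>130)}
L={"red":((273,275),(265,210)),"black":((276,243),(314,203)),"white":((279,217),(360,197))}
for n,(a,b) in L.items():
    px=blob(mk[n](H["top"]),b,38); c=quad(px); ps=blob(mk[n](H["side"]),a,32)
    hull=cv2.convexHull(px.astype(np.int32)); 
    r=cv2.minAreaRect(onplane(vs["top"],hull.reshape(-1,2),.008).astype(np.float32)*1000)
    hs=cv2.convexHull(ps.astype(np.int32)).reshape(-1,2)
    r2=cv2.minAreaRect(onplane(vs["side"],hs,.008).astype(np.float32)*1000)
    print(n,"liner top",np.round(r[0],1),np.round(r[1],1),round(r[2],1),"side",np.round(r2[0],1),np.round(r2[1],1),round(r2[2],1))
for n,a,b in(("white",(357,264),(247,284)),("black",(379,160),(464,294)),("wood",(331,145),(497,231))):
    o=[]
    for v,sd in(("side",a),("top",b)):
        hv=H[v]; m=(hv[...,1]<50)&(hv[...,2]>90)&(hv[...,2]<205 if n=="white" else True)
        px=blob(m,sd,14); (c,rad)=cv2.minEnclosingCircle(px.astype(np.float32)); o.append(c); print(n,v,"cap",np.round(c,1),round(rad,1),len(px))
    X=tri(vs,*o);print("  tri",X.round(4),"top ray z.086",onplane(vs["top"],o[1],.086).round(4),"z.08",onplane(vs["top"],o[1],.08).round(4))
E
python3 m1.py
```

```text
red h 0.077 (array([0.4087, 0.2756]), np.float64(0.0259), np.float64(0.971), np.float64(0.68)) (array([0.4091, 0.2756]), np.float64(0.0263), np.float64(0.933), np.float64(0.76))
  at .078: (array([0.4088, 0.2766]), np.float64(0.0259), np.float64(0.971)) (array([0.4091, 0.2753]), np.float64(0.0263), np.float64(0.933))
yellow h 0.0723 (array([ 0.4504, -0.118 ]), np.float64(0.0317), np.float64(0.008), np.float64(0.19)) (array([ 0.4447, -0.1177]), np.float64(0.0276), np.float64(0.586), np.float64(0.8))
  at .078: (array([ 0.4503, -0.1086]), np.float64(0.0313), np.float64(0.008)) (array([ 0.4441, -0.1169]), np.float64(0.0274), np.float64(0.587))
blue h 0.0767 (array([0.5276, 0.3467]), np.float64(0.0256), np.float64(-2.991), np.float64(0.33)) (array([0.5277, 0.3467]), np.float64(0.0263), np.float64(-2.739), np.float64(0.32))
  at .078: (array([0.5274, 0.3477]), np.float64(0.0256), np.float64(-2.991)) (array([0.5275, 0.3461]), np.float64(0.0262), np.float64(-2.739))
red liner top [596.8  86.2] [73.6 75. ] 8.4 side [596.2  75.7] [77.1 60.1] 8.9
black liner top [611.   -9.8] [70.6 72.9] 8.4 side [594.3 -15.5] [28.4 44.5] 87.2
white liner top [ 624.5 -104.6] [77.4 78.3] 8.4 side [ 625.3 -117.8] [77.2 55. ] 9.2
white side cap [357.1 267. ] 10.7 330
white top cap [246. 283.] 9.5 249
  tri [0.443  0.1126 0.0748] top ray z.086 [[0.4421 0.111 ]] z.08 [[0.4427 0.1119]]
black side cap [379.  161.9] 7.1 106
black top cap [466.7 296.1] 11.2 321
  tri [ 0.4182 -0.2844  0.0711] top ray z.086 [[ 0.417  -0.2792]] z.08 [[ 0.4174 -0.2813]]
wood side cap [331.5 145.5] 6.5 119
wood top cap [495.9 231.1] 9.4 244
  tri [ 0.5367 -0.3458  0.0744] top ray z.086 [[ 0.5346 -0.3409]] z.08 [[ 0.5359 -0.3435]]
```

```bash
cat >> lib.py <<'E'
UP=0.22
def pose(xy,yaw,z): return [xy[0],xy[1],z],Rz(yaw)
def choose(pxy,py,qxy,qy):
    """half-turn k for both ends that keeps the last joint nearest its middle"""
    best=[]
    for k in(-np.pi,0,np.pi):
        js=[bot.ik(*pose(xy,y+k,z)) for xy,y in((pxy,py),(qxy,qy)) for z in(.03,UP)]
        if all(j is not None for j in js): best.append((max(abs(j[5]) for j in js),k))
    return min(best)[1]
def st(tag):
    s=sensors.sense(); print(tag,"t",round(s["time_s"],1),"F",np.round(s["force"],1),"op",round(s["opening"],3),"g",round(s["grasp_force"],1),"p",np.round(s["ee_pos"],4),flush=True)
def pick(xy,yaw,z,op=1.0,g=40):
    hand.command_gripper(op); bot.reach(*pose(xy,yaw,UP)); bot.movel([*xy,z],v=.15)
    hand.command_gripper(0.0,g); st("gripped"); bot.movel([*xy,UP],v=.15); st("lifted")
def place(xy,yaw,z,op=0.9):
    bot.reach(*pose(xy,yaw,UP)); bot.movel([*xy,z+.03],v=.15); bot.movel([*xy,z],v=.03); bot.dwell(.2); st("down")
    hand.command_gripper(op); st("released"); bot.movel([*xy,UP],v=.12)
E
python3 - <<'E'
from lib import *
vs=views()
for r in(17,18,19):
    print(r,[rim(vs["top"],(373,283),.078,r),rim(vs["side"],(364,200),.078,r)])
red=np.array([.409,.276]); bay=np.array([.597,.0865]); ca=.145
k=choose(red,.3,bay,ca); print("k",k)
pick(red,.3+k,.028); place(bay,ca+k,.008+.028+.001)
bot.reach(*pose([.42,.1],0,UP))
vs=views()
for n in vs: cv2.imwrite(f"pics/{n}1.png",vs[n]["img"][:,:,::-1])
for n in vs:
    sd=proj(vs[n],[*bay,.086]); print(n,sd,rim(vs[n],sd,.086,24))
E
```

```text
17 [(array([ 0.44317856, -0.1152146 ]), np.float64(0.02631880322945201), np.float64(0.5180289687185367), np.float64(0.800658498331706)), (array([ 0.44492171, -0.11228227]), np.float64(0.027768882706042906), np.float64(0.1462674490476812), np.float64(0.14352409877991368))]
18 [(array([ 0.44335551, -0.11531048]), np.float64(0.026459171015050142), np.float64(0.5243176856640872), np.float64(0.8042355898228913)), (array([ 0.44580427, -0.11170238]), np.float64(0.028301894462770344), np.float64(0.1294218932062967), np.float64(0.1513434724309539))]
19 [(array([ 0.44340145, -0.11541254]), np.float64(0.026521011223144084), np.float64(0.5283811626033392), np.float64(0.8040571905769143)), (array([ 0.44697734, -0.11091195]), np.float64(0.029039905943510743), np.float64(0.10431004690590351), np.float64(0.16294880295893813))]
k -3.141592653589793
gripped t 3.5 F [-2.  -0.7  6. ] op 0.644 g 42.0 p [0.4093 0.2763 0.0287]
lifted t 5.0 F [ 0.4 -0.3 -2.4] op 0.647 g 42.6 p [0.4085 0.2757 0.219 ]
down t 8.5 F [-0.   0.6 -2.8] op 0.646 g 42.7 p [0.5971 0.0865 0.0371]
released t 8.9 F [ 0.3 -0.  -0.9] op 0.901 g 0.0 p [0.5972 0.0866 0.0373]
side [270.28807606 243.96785469] (array([0.59526599, 0.08746091]), np.float64(0.026144421607627623), np.float64(0.774258906934767), np.float64(0.41287676026348086))
top [261.38596201 198.61885512] (array([0.59595308, 0.08658211]), np.float64(0.026000727202010982), np.float64(0.7728466579269115), np.float64(0.774928554396032))
```

```bash
cat >> lib.py <<'E'
def dot(s,c,h):
    seed=proj(s,[*c,h]); k=blob(hsv(s)[...,2]<110,seed,15); q=onplane(s,k.mean(0),h)[0]-c
    return np.hypot(*q),np.arctan2(*q[::-1]),len(k)
E
python3 - <<'E'
from lib import *
vs=views(); t=vs["top"]
t0=dict(t,img=cv2.imread("pics/top0.png")[:,:,::-1].copy())
for n,im,c,h,y in(("red0",t0,[.4091,.2753],.070,.933),("red1",t,[.596,.0866],.078,.773),("yel0",t0,[.4433,-.1153],.070,.523)):
    d=dot(im,np.array(c),h); print(n,d,"notch-dot",y-d[1])
p=rim(t,proj(t,[.4433,-.1153,.078]),.078,18);print(p)
E
```

```text
red0 (np.float64(0.015629705750652565), np.float64(0.9754782354299643), 8) notch-dot -0.042478235429964206
red1 (np.float64(0.016028600499704195), np.float64(0.7470424450765221), 7) notch-dot 0.025957554923477955
yel0 (np.float64(0.015210068699298895), np.float64(0.40987136153705106), 1) notch-dot 0.11312863846294896
(array([ 0.44336204, -0.11530322]), np.float64(0.0264609912946634), np.float64(0.524210842520846), np.float64(0.8045192668171496))
```

Run:
```python
from lib import *
t=snapshot("top"); s=snapshot("side")
c,_,ny,_=rim(t,proj(t,[.4433,-.1153,.078]),.078,18)
rc,_,nr,_=rim(t,proj(t,[.596,.0866,.086]),.086,24)
rs=rim(s,proj(s,[.596,.0866,.086]),.086,24)[0]
V=hsv(t)[...,2]; u,v=np.round(proj(t,[*c,.07])).astype(int); w=V[v-13:v+14,u-13:u+14]
px=blob(V<160,(u,v),12); q=onplane(t,px.mean(0),.07)[0]-c; print("ydot",len(px),q,np.arctan2(q[1],q[0]),"rim",ny,"c",c)
tgt=.5*rc+.5*rs; psi=0.; P=nr-ny+psi; print("red",rc,rs,nr,"P",P)
k=choose(c,psi,tgt,P); print(k)
pick(c,psi+k,.028)
bot.reach(*pose(tgt,P+k,UP)); st("above")
bot.movel([*tgt,.122],v=.1); bot.dwell(.3); st("pre")
np.save("y.npy",[*tgt,P+k])
for n in("side","top"): cv2.imwrite(f"pics/{n}2.png",snapshot(n)["img"][:,:,::-1])
a=cv2.imread("pics/side2.png")[150:270,210:330];b=cv2.imread("pics/top2.png")[140:260,200:320]
cv2.imwrite("pics/pre.png",cv2.resize(np.hstack([a,b]),(800,400),interpolation=cv2.INTER_CUBIC))
```

```text
ydot 6 [0.0138885  0.00698707] 0.4661110628610086 rim 0.5247123852979145 c [ 0.44336608 -0.11531677]
red [0.59595308 0.08658211] [0.59536768 0.08745604] 0.7728466579269115 P 0.248134272628997
-3.141592653589793
gripped t 17.6 F [-2.   0.4  4.5] op 0.645 g 41.8 p [ 0.4434 -0.1155  0.0287]
lifted t 19.0 F [-0.1  0.6 -1.5] op 0.644 g 42.5 p [ 0.4428 -0.1152  0.219 ]
above t 20.0 F [-0.1  0.3 -1.5] op 0.648 g 42.5 p [0.5955 0.0865 0.2199]
pre t 21.4 F [ 0.4 -0.5 -1.2] op 0.644 g 42.5 p [0.5958 0.0871 0.1223]
```

View pics/pre.png

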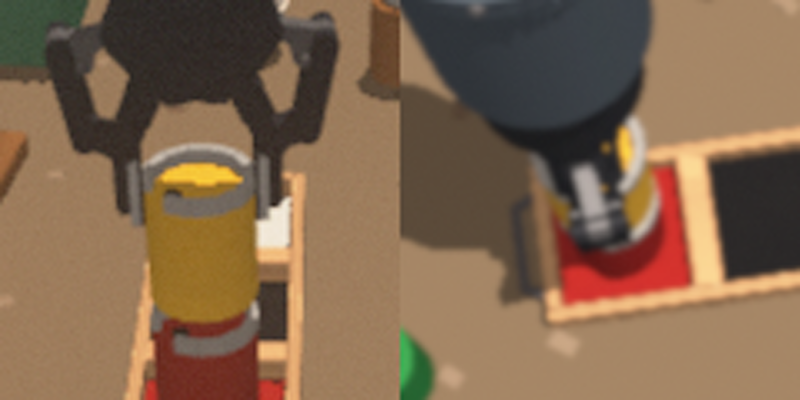

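The side crop shows yellow held directly over red. Both dots and notches sit at the left of their rims, at crop positions (172,195) and (180,332), so they are in line. I'll lower it step by step while reading the force.

Run:
```python
from lib import *
x,y,P=np.load("y.npy"); f0=sensors.sense()["force"][2]
z=.122
while z>.1085:
    z-=.0015; bot.movel([x,y,z],v=.02); s=sensors.sense(); d=s["force"][2]-f0
    print(round(z,4),np.round(s["force"],1),round(s["ee_pos"][2],4))
    if d>8: print("contact"); break
```

```text
0.1205 [ 0.1 -0.6 -1.7] 0.1203
0.119 [-0.4  1.2 -0.6] 0.1188
0.1175 [ 0.2 -0.4 -1.3] 0.1174
0.116 [-0.2 -1.  -1.7] 0.1159
0.1145 [ 0.2  0.3 -1.8] 0.1143
0.113 [-0.9  0.1 -1.6] 0.1129
0.1115 [-0.3 -1.  -1.5] 0.1114
0.11 [ 0.1 -0.2 -1.9] 0.1099
0.1085 [-0.4 -1.1  1. ] 0.1088
```

Run:
```python
from lib import *
x,y,P=np.load("y.npy")
hand.command_gripper(.9); st("rel"); bot.movel([x,y,.25],v=.12); bot.reach(*pose([.42,.1],0,UP)); bot.dwell(.3)
vs=views()
g=lambda h:[rim(vs[n],proj(vs[n],[x,y,.158]),h,26) for n in("side","top")]
h=minimize_scalar(lambda h:np.hypot(*(g(h)[0][0]-g(h)[1][0])),bounds=(.13,.18),method="bounded").x
print("rim h",h,g(h)); print(g(.158))
for n in vs: cv2.imwrite(f"pics/{n}3.png",vs[n]["img"][:,:,::-1])
a=vs["side"]["img"][130:280,200:350,::-1];b=vs["top"]["img"][120:270,190:340,::-1]
cv2.imwrite("pics/post.png",cv2.resize(np.hstack([a,b]),(800,400),interpolation=cv2.INTER_CUBIC))
```

```text
rel t 24.1 F [-0.9 -0.2 -1.4] op 0.901 g 0.0 p [0.5957 0.087  0.1086]
rim h 0.15640127535500772 [(array([0.59156971, 0.08681742]), np.float64(0.027988009515723142), np.float64(0.6325687442925987), np.float64(0.39780831273772543)), (array([0.59586611, 0.08688352]), np.float64(0.026386963765224182), np.float64(0.7384361973111457), np.float64(0.779607400670946))]
[(array([0.59101042, 0.08922565]), np.float64(0.02788949284172663), np.float64(0.6325264587358799), np.float64(0.3977810519790729)), (array([0.59534674, 0.08669187]), np.float64(0.026329550104316573), np.float64(0.7384362719803361), np.float64(0.7796062165195691))]
```

View pics/post.png

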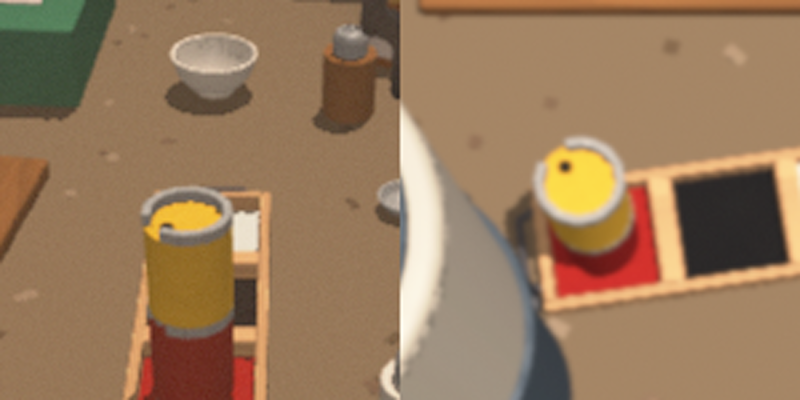

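Yellow sits flush on red, and both notches point up-left in the top view. The top rim is at about 0.157 m. Before placing next to the stack, I'll check how wide the wrist is.

View pics/side2.png

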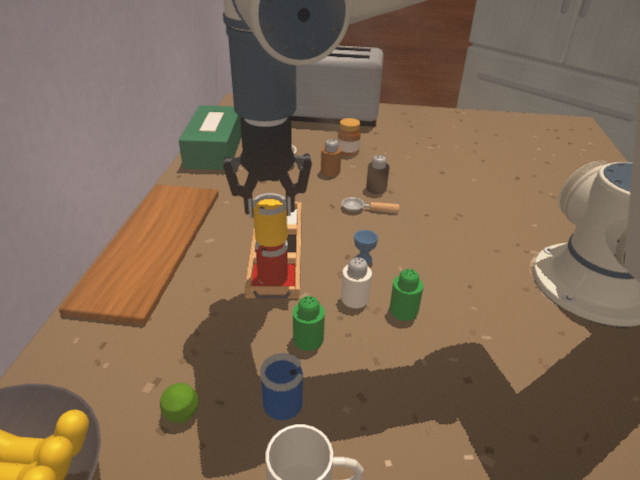

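The wrist is narrow enough at the stack's height: the black body is about 50 px wide at (268,145), and the wider cylinder starts well above the stack. Now the shakers.

Run:
```python
from lib import *
ca=.145; away=np.array([np.sin(ca),-np.cos(ca)])
for p,psi,q in((np.array([.4425,.1115]),np.pi/2,np.array([.6245,-.1046])),(np.array([.4178,-.281]),.6,np.array([.611,-.0093])+.003*away)):
    k=choose(p,psi,q,ca); pick(p,psi+k,.027); bot.movel([*p,.25]); bot.reach(*pose(q,ca+k,.25)); place(q,ca+k,.0365)
    bot.movel([*q,.26])
bot.reach(*pose([.35,-.05],0,.26)); bot.dwell(.3)
vs=views()
for n in vs: cv2.imwrite(f"pics/{n}4.png",vs[n]["img"][:,:,::-1])
st("end")
for n in vs: print(n,rim(vs[n],proj(vs[n],[.5955,.087,.158]),.158,26 if n=="side" else 22))
```

```text
gripped t 31.7 F [-2.5 -1.   5.1] op 0.553 g 40.6 p [0.4428 0.1116 0.0278]
lifted t 33.1 F [-0.5  0.1 -0.5] op 0.558 g 41.3 p [0.442  0.1113 0.2191]
down t 37.3 F [-0.5  0.2 -1.2] op 0.559 g 41.6 p [ 0.6246 -0.1046  0.0367]
released t 37.7 F [ 0.3  0.3 -0.2] op 0.9 g 0.0 p [ 0.6246 -0.1046  0.0366]
gripped t 43.0 F [-1.5  1.7  5.5] op 0.558 g 40.9 p [ 0.4183 -0.2813  0.0278]
lifted t 44.5 F [ 0.6 -0.8 -1.3] op 0.554 g 41.3 p [ 0.4173 -0.2807  0.219 ]
down t 48.8 F [ 0.2  0.  -1.6] op 0.554 g 41.6 p [ 0.6116 -0.0122  0.0367]
released t 49.2 F [-0.2  0.8  0.9] op 0.9 g 0.0 p [ 0.6115 -0.0123  0.0366]
end t 54.2 F [-0.6 -0.1  0.5] op 0.901 g 0.0 p [ 0.35 -0.05  0.26]
side (array([0.58955652, 0.07722118]), np.float64(0.03453469027567277), np.float64(0.8851032035272004), np.float64(0.32760100557842553))
top (array([0.59530609, 0.08658853]), np.float64(0.02630603502620364), np.float64(0.7402462561918259), np.float64(0.7765653905014296))
```

View pics/side4.png

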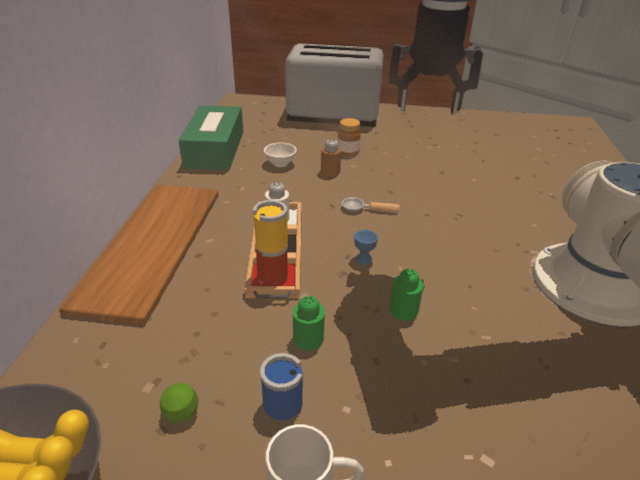

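View pics/top4.png

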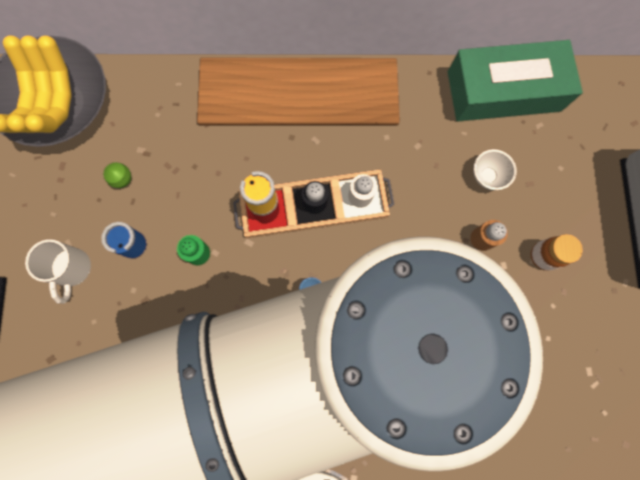

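The top view shows yellow on red at (258,190), the black shaker at (315,195) and the white shaker at (363,187), each upright in its own bay. Blue and wood are where they started, and the robot is clear of everything.

```bash
python3 -c "
from workcell import workorder; print(workorder.job_done())"
```

```text
the job is handed in; nothing more can be done
None
```

I handed the job in at about 54 s. The last pictures show the red canister and the white and black shakers upright in their own bays, yellow flush on red with notches in line, and blue and wood unmoved; the hand-in gave no verdict.

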